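Rock a plug-in relay out of its tight socket

TASK

Pull the plug-in relay from the socket of the relay test stand so that its contacts can be looked at: first press the orange ejector lever right down to its stop and let it come up again, which starts the relay's near side, then grip the relay and rock it to and fro, over towards the lever and back, until both sides have let go. A straight pull would only lift the whole stand, which must stay down on the bench, and the multimeter, screwdriver and green terminal block are to be left alone. Finish while still holding the relay upright in the gripper just above its socket, one or two finger widths clear, touching nothing else.

Things in the scene. Friction and masses are not known exactly. Their poses are not given: they have to be found in the camera images.
- stand: Relay test stand, loose, 1.5 kg: grey plate 160 (x) x 116 (y) mm, top 16 mm above the bench. In its middle a black socket, 88 (x) x 38 (y) mm. Origin on the bench below the socket's centre; x from the lever (near end) to the far end, y along the rail, z up. Beside the socket rail terminals at y 21..54 mm, 45 mm high, and a stop at y -29..-21, 37 mm high; posts at x 66, y +-36, 36 mm high.
- socket_seat (a point): Centre of the socket's deck (48 x 38 mm), 48 mm above the stand's origin, axes as the stand's; the seated relay's origin lies on it. In it a well 34 (x) x 28 (y) mm at its rim, 20 mm deep. The socket's ends beyond x +-24 mm are 40 mm high, the lever's cheeks (x -38..-28, y +-10) 52 mm. Both sides of the relay pulled at once need about 24 N, more than the stand's weight.
- ejector_pad (a point): Middle of the top of the orange ejector lever's thumb pad (24 in x by 20 mm in y, 4 mm thick) at the near end. At rest 63 mm to -x of the socket's centre and 67 mm above the bench; pressed to the stop 69 mm to -x and 50 mm above the bench. The relay's near face is 43 mm from it.
- ejector (a joint): Angle of the ejector lever about its pin (along the stand's y, at x -33, z 47 mm): 0 at rest, up; 0.50 rad down at its stop; a spring brings it back. Pressing takes about 6 to 12 N; its toe lifts the relay's near edge about 6.5 mm, past the first near click, and the relay stays tipped about 10 degrees, its top leaning to the far side.
- relay: Plug-in relay, 0.08 to 0.17 kg: clear cover 40 (x) x 36 (y) x 52 (z) mm, copper coil inside, small blue tab on top; below it a dark plug 26 x 26 x 16 mm with brass beads on the near and far faces. Origin: centre of the cover's underside, which sits on the seat. Axes as the stand's when seated. Grip it firmly (30 N or more) across the 40 mm (x) faces, 25 to 42 mm above the origin.
- relay_top (a point): Middle of the relay's top face, 52 mm above its origin.
- relay_plug_tip (a point): Middle of the underside of the relay's plug, 16 mm below its origin.
- multimeter: Yellow and black multimeter, 144x69x39 mm, lying on its back to the right of the stand; bystander. Origin: centre of its underside.
- screwdriver_c: Red screwdriver, 144 mm long, lying behind the stand; bystander. Origin: centre of its underside.
- terminal_b: Small green terminal block, 21x30x20 mm, at the front left of the stand; bystander. Origin: centre of its underside.
- near_contact (a point): Sprung contact across the well, 15 mm to -x of the socket's centre, 3.5 mm below the seat. It holds the relay's near side, which lets go in two clicks, risen 6.2 and 13.2 mm, each needing about 12 N up on that side; between clicks that side stays up by itself. Tip the relay about y to raise one side alone while keeping the other at its height: 6.5 mm on 30 mm is 12 degrees.
- far_contact (a point): The same at the far side, 15 mm to +x of the socket's centre: again two clicks, at 6.2 and 13.2 mm of rise of the relay there. The ejector only starts the near side (first click). Example: raise the far side over its clicks by rocking the relay towards the lever, then the near side by rocking it back, then lift.

How it is judged:
By the outcome, as a careful person would: the job done as asked, in the order asked, and still so for the second after the job is handed in, while the arm keeps its last pose, push and grip.
It also fails if it takes over 56 s, if anything falls off the work surface, if the arm or the gripper's body presses on something with over 40 N, if the wrist force passes 120 N, or if a joint passes its speed limit or range.

ROBOT

A 6-joint arm with a two-finger parallel gripper is mounted at the origin on a cart in front of the work surface, level with it; the furniture and walls round the work are solid. World frame = base frame: x ahead of the robot, y to its left, z up, the work surface at z = 0. Lengths are in m, angles in rad, forces in N, time in s.
With the tool pointing down it reaches from about 0.4 to 0.925 m from the base axis. Payload 12.5 kg.
Tool frame: the origin (TCP) lies at the very end of the fingers, on their centre line; the grasp point (between the pads) lies 19 mm behind it; z points along the fingers, y is the line along which they close (so a half turn about z gives the same grasp; the last joint's range is limited). The gripper opens to 95 mm and grips with 3 to 60 N. Pads are 20 mm wide; open, the fingers measure 119 mm over their backs; the gripper's body (75 mm by 180 mm) begins 59 mm behind the grasp point.
Start: joints at [1.085, 0.491, 1.559, -0, 1.092, -0.106], TCP at [0.232, 0.58, 0.215] pointing down, gripper open.
Joint ranges: [-3.1, 3.1], [-0.84, 2.19], [0.05, 2.79], [-1.13, 4.28], [0.06, 2.93], [-2.69, 2.69]. Speed limits (rad/s): [2.22, 2.22, 2.79, 3.14, 3.14, 3.14].

INTERFACE

Orientations are given as a unit quaternion [x, y, z, w].
In Python, from cell import sensors, read_camera, robot, recognise gives the robot as it stands. The module is installed in compiled form; this text tells all that it offers.
- The arm moves only by the shell command python3 -m inch 'ROWS' [OPENING]. ROWS is text: rows parted by semicolons, each of 6 numbers parted by spaces: the shift along the world's x, y, z in cm, then the turn, a rotation vector about the world's x, y, z in degrees. A call has 1 to 5 rows; each row is the pose to reach, as a shift and turn from the pose commanded when the call began; what a row does not reach only later rows make up. A row lasts 1/10 s, in which the tool goes at most 50 mm and 8.59 degrees, less where a joint would pass 70% of its speed; a pose out of reach is approached as far as the arm can. A call with a gripper value outside its range is refused whole. OPENING is the closure, from 0 (fully open) to 1 (shut), set as the call begins (- or left out, the last holds). The fingers move at their own pace and stop on an object; the grip force is fixed at half the most. Time passes only in rows, so rows that repeat a pose let the fingers close. It gives the time, the measured TCP pose, the force, the opening and the grip force at its end, in the units of the state.
- sensors.observe(): the state, without advancing time (a new reading comes with each control period).
- read_camera(name): name is "side" or "top" or "wrist"; returns a dict with "img" (384x512x3 uint8, red, green, blue), "mtx" (3x3 intrinsics, pixels), "T" (4x4, takes a point from camera to world coordinates). Camera axes: x right, y down, z forward; pixel columns grow to the right and rows downward; lengths in m; the calibration is good to about 2 mm. A picture is of the moment at which its call begins. There is no depth.
- robot.sign_off(): hands the job in; it is judged then, once.
Trained networks look in the newest picture that a camera, given by its name, has taken for a name from the list of things; names that differ only in an ending like _2 or _b are one class to them, and where a whole thing is asked for, a point or a joint stands for the part that bears it (a point fixed in the world has none). Each returns a list of dicts, best first, with "confidence" (0 to 1); they miss things now and then, are a little off and sometimes report something else, mostly with a low value. They report only what shows in the picture. A call takes as long as a camera call.
- recognise(camera, label): "xyz" ([x, y, z] in m, in world coordinates, good to about 4 mm: the middle of the surface that is visible of it).
The state is a dict: "time_s": time; "joint_positions": joint angles; "qvel": joint speeds; "effort": joint torques, N m; "ee_pos": TCP position; "eef_rot": TCP orientation; "force": force on the tool from outside, world axes, zero at the start; "moment": the same for the moment, N m; "finger_gap": opening from 0.0 (shut) to 1.0 (fully open); "grasp_force": force on a finger pad.
Only numpy, scipy, OpenCV 4.12 (cv2) and the standard library are available. Lean on these libraries where they do the work, as an engineer would, in place of code of your own. Each camera call takes 0.05 s, during which the arm holds its last target. There are 200 camera calls.

## Working session

There is one attempt and no reset: what is moved stays moved. The work goes in short steps, Python scripts to look and compute and a shell command to move; the robot and the scene stay as the last step left them, time stands still between calls to the robot, and variables do not carry over. Pictures are saved under pics/ and viewed, at most 10 in all, crops included, and the job is handed in when it is done.

```bash
mkdir -p pics; python3 - <<'E'
from cell import sensors, read_camera, robot, recognise
import cv2,numpy as np
ims=[]
for c in ["top","side"]:
    r=read_camera(c); ims.append(r["img"])
    print(c,r["T"][:3].round(3).tolist(),r["mtx"].round(0).tolist())
    for l in ["stand","ejector_pad","relay","relay_top","socket_seat","multimeter","screwdriver_c","terminal_b"]:
        print(l,[(np.round(d["xyz"],4).tolist(),round(d["confidence"],2)) for d in recognise(c,l)[:2]])
    cv2.imwrite(f"pics/{c}0.png",r["img"][:,:,::-1])
s=sensors.observe();print(s)
E
```

```text
top [[-0.024, -0.995, 0.1, 0.456], [-1.0, 0.022, -0.018, 0.256], [0.016, -0.1, -0.995, 1.063]] [[410.0, 0.0, 265.0], [0.0, 410.0, 196.0], [0.0, 0.0, 1.0]]
stand [([0.5549, 0.3221, 0.0173], 0.83), ([0.4236, 0.0824, 0.0337], 0.38)]
ejector_pad [([0.568, 0.3256, 0.1052], 0.69), ([0.4245, 0.0832, 0.0289], 0.53)]
relay [([0.5598, 0.3235, 0.013], 0.65), ([0.5692, 0.3221, 0.0972], 0.55)]
relay_top [([0.5678, 0.323, 0.0989], 0.71)]
socket_seat [([0.5626, 0.3266, 0.0144], 0.77), ([0.521, 0.3188, 0.0651], 0.48)]
multimeter [([0.4226, 0.0875, 0.0297], 0.82), ([0.5678, 0.3259, 0.0984], 0.58)]
screwdriver_c [([0.7079, 0.3187, 0.0225], 0.8), ([0.5605, 0.3222, 0.0111], 0.26)]
terminal_b []
side [[-0.998, -0.051, 0.039, 0.518], [-0.06, 0.498, -0.865, 0.993], [0.024, -0.866, -0.5, 0.487]] [[350.0, 0.0, 255.0], [0.0, 350.0, 192.0], [0.0, 0.0, 1.0]]
stand [([0.512, 0.3303, 0.0147], 0.85)]
ejector_pad [([0.517, 0.3197, 0.0584], 0.42)]
relay [([0.5681, 0.343, 0.0889], 0.87)]
relay_top [([0.569, 0.3482, 0.0891], 0.74), ([0.7058, 0.2838, 0.0195], 0.39)]
socket_seat [([0.5143, 0.328, 0.0102], 0.77)]
multime
[... 180 characters left out ...]
, 'joint_positions': array([ 1.08541219e+00,  4.90871576e-01,  1.55890644e+00, -9.99339835e-06,
        1.09170182e+00, -1.05584520e-01]), 'qvel': array([ 6.28025645e-05, -1.38796230e-03, -1.25739927e-03, -1.63993791e-05,
        3.10905357e-04, -7.18215418e-04]), 'effort': array([ 3.27913149e-04, -6.12443876e+01, -2.58440959e+01,  6.91712019e-02,
        4.44149296e-02,  1.09628215e-05]), 'ee_pos': array([0.23168724, 0.5804845 , 0.21467639]), 'eef_rot': array([1.88758244e-01, 9.82023585e-01, 5.26763794e-05, 2.06695906e-05]), 'force': array([-0.66110996,  0.26504826,  0.4474424 ]), 'moment': array([-0.01100464,  0.01687918, -0.0310256 ]), 'grasp_force': 0.0, 'finger_gap': 1.0032498527351688}
```

```bash
python3 - <<'E'
import cv2,numpy as np
t=cv2.imread("pics/top0.png");s=cv2.imread("pics/side0.png")
a=cv2.resize(t[60:260,130:330],(600,600),interpolation=cv2.INTER_CUBIC)
cv2.imwrite("pics/topc.png",a)
b=cv2.resize(s[120:320,130:397],(800,600),interpolation=cv2.INTER_CUBIC)
cv2.imwrite("pics/sidec.png",b)
E
```

```text
(no output)
```

View pics/topc.png

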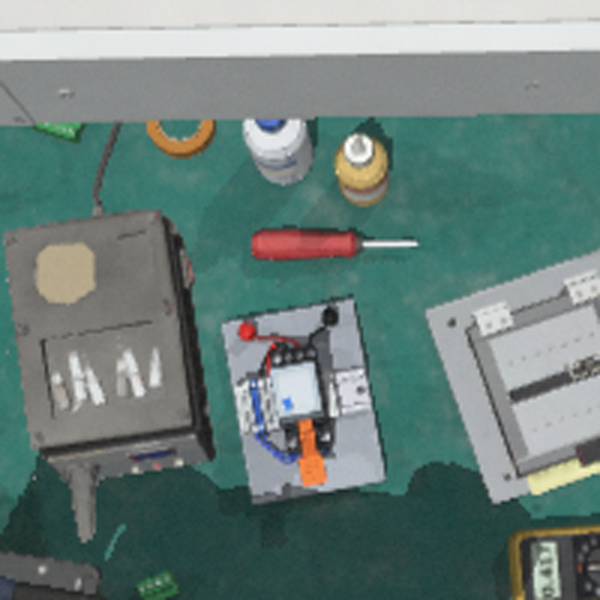

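View pics/sidec.png

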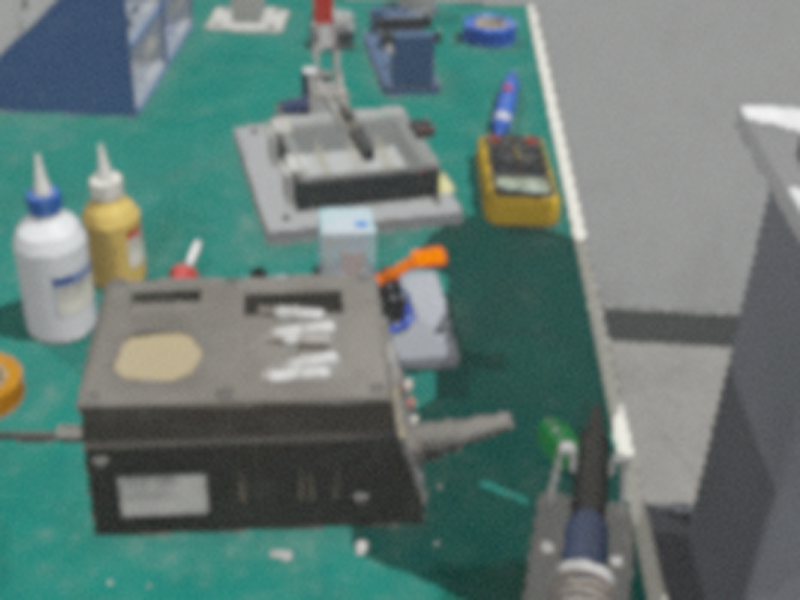

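```bash
cat > h.py <<'E'
import numpy as np
from scipy.spatial.transform import Rotation as R
def ray(cam,uv,z):
    d=cam["T"][:3,:3]@np.linalg.solve(cam["mtx"],[uv[0],uv[1],1]);o=cam["T"][:3,3]
    return o+d*(z-o[2])/d[2]
def proj(cam,p):
    q=np.linalg.inv(cam["T"])@np.r_[p,1];q=cam["mtx"]@q[:3];return q[:2]/q[2]
E
python3 - <<'E'
from h import *
from cell import read_camera
c=read_camera("top")
f=lambda u,v,z:ray(c,(130+u/3,60+v/3),z)
P=[f(*p,.016) for p in [(222,322),(352,298),(385,480),(253,503)]]
print(np.round(P,4),"ctr",np.mean(P,0).round(4))
for i,j in((3,0),(2,1),(1,0),(2,3)):
    d=P[j]-P[i];print(np.linalg.norm(d).round(4),np.degrees(np.arctan2(d[1],d[0])).round(1))
print("pad",f(313,470,.067).round(4))
print("top",np.mean([f(*p,.1) for p in [(273,365),(317,361),(326,413),(280,421)]],0).round(4))
E
```

```text
[[0.6396 0.3943 0.016 ]
 [0.6583 0.282  0.016 ]
 [0.5005 0.2569 0.016 ]
 [0.4835 0.3694 0.016 ]] ctr [0.5705 0.3256 0.016 ]
0.158 9.1
0.1598 9.0
0.1138 99.4
0.1137 98.6
pad [0.5077 0.315  0.067 ]
top [0.5693 0.3231 0.1   ]
```

```bash
python3 -m inch '2 -2 0 0 0 -4; 5 -5 0 0 0 -10; 8 -8 0 0 0 -17; 11 -11 0 0 0 -24; 14 -14 0 0 0 -30' 1 && python3 -m inch '3 -3 0 0 0 -6; 6 -6 0 0 0 -12; 9 -9 -1 0 0 -18; 12 -11.5 -2.5 0 0 -25; 13.1 -12.6 -4 0 0 -29.2' && python3 -m inch '0 0 -2; 0 0 -4; 0 0 -5; 0 0 -5; 0 0 -5' ; python3 -m inch '0 0 -2 0 0 0; 0 0 -4 0 0 0; 0 0 -5 0 0 0; 0 0 -5 0 0 0; 0 0 -5 0 0 0'
python3 - <<'E'
from h import *
from cell import read_camera,recognise,sensors
import cv2
s=sensors.observe();print(s["ee_pos"],R.from_quat(s["eef_rot"]).as_matrix()[:,1])
c=read_camera("wrist");cv2.imwrite("pics/w1.png",c["img"][:,:,::-1])
for l in("ejector_pad","relay_top","relay"):print(l,recognise("wrist",l)[:2])
E
```

```text
time_s: 1.45
ee_pos: [0.3727, 0.4393, 0.2148]
eef_rot: [0.439, 0.899, 0.0, 0.0]
force: [0.2, -0.2, -0.2]
finger_gap: 0.633
grasp_force: 0.0
time_s: 1.95
ee_pos: [0.5051, 0.3123, 0.1743]
eef_rot: [0.652, 0.758, 0.001, 0.0]
force: [0.0, 0.5, -0.6]
finger_gap: 0.217
grasp_force: 0.0
time_s: 2.45
ee_pos: [0.5029, 0.3148, 0.1253]
eef_rot: [0.649, 0.761, 0.0, 0.0]
force: [0.2, -0.4, 0.3]
finger_gap: 0.005
grasp_force: 0.0
[0.50288696 0.31475624 0.12525981] [9.87541878e-01 1.57355159e-01 6.27581325e-04]
ejector_pad [{'xyz': [0.5154, 0.321, 0.0566], 'confidence': 0.59}]
relay_top [{'xyz': [0.5683, 0.3297, 0.0946], 'confidence': 0.56}]
relay [{'xyz': [0.5666, 0.3309, 0.1012], 'confidence': 0.57}]$[0]: bad value
```

View pics/w1.png

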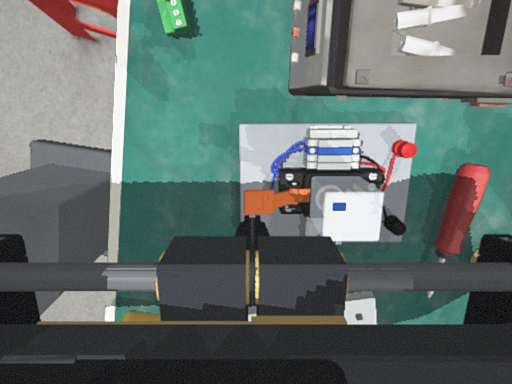

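```bash
python3 - <<'E'
from h import *
from cell import read_camera
c=read_camera("wrist")
a=ray(c,(259,203),.067);b=ray(c,(351.5,215.5),.1)
cor=[ray(c,u,.016) for u in((240,125),(414,124),(409,241))]
o=np.array([.5705,.3256,0]);Rz=R.from_euler('z',-9,degrees=True)
for p in [a,b]+cor:print(p.round(4),"stand:",Rz.apply(p-o).round(4))
E
```

```text
[0.5082 0.3164 0.067 ] stand: [-0.063   0.0006  0.067 ]
[0.5689 0.3278 0.1   ] stand: [-0.0013  0.0024  0.1   ]
[0.4834 0.3698 0.016 ] stand: [-0.0791  0.0573  0.016 ]
[0.6367 0.3952 0.016 ] stand: [0.0763 0.0584 0.016 ]
[0.6652 0.2849 0.016 ] stand: [ 0.0872 -0.0551  0.016 ]
```

```bash
python3 -m inch '0 0 -2 0 0 0; 0 0 -4 0 0 0; 0 0 -5 0 0 0; 0 0 -5.5 0 0 0; 0 0 -5.7 0 0 0' && python3 -m inch '0 0 -0.3 0 0 0; 0 0 -0.6 0 0 0; 0 0 -0.9 0 0 0; 0 0 -1.1 0 0 0; 0 0 -1.2 0 0 0' && python3 -m inch '0 0 -0.1 0 0 0; 0 0 -0.2 0 0 0; 0 0 -0.3 0 0 0; 0 0 -0.4 0 0 0; 0 0 -0.4 0 0 0'
```

```text
time_s: 3.2
ee_pos: [0.5028, 0.3145, 0.0677]
eef_rot: [0.649, 0.761, 0.0, 0.0]
force: [-0.5, -0.0, 0.5]
finger_gap: 0.004
grasp_force: 0.7
time_s: 3.7
ee_pos: [0.5013, 0.3143, 0.0559]
eef_rot: [0.649, 0.761, -0.001, -0.001]
force: [-8.9, -0.7, 6.9]
finger_gap: 0.008
grasp_force: 4.3
time_s: 4.2
ee_pos: [0.5012, 0.3142, 0.0517]
eef_rot: [0.649, 0.761, -0.001, -0.001]
force: [-7.0, -0.0, 3.7]
finger_gap: 0.002
grasp_force: 3.2
```

```bash
python3 -m inch '0 0 -0.05 0 0 0; 0 0 -0.1 0 0 0; 0 0 -0.15 0 0 0; 0 0 -0.15 0 0 0' && python3 -m inch '0 0 -0.05 0 0 0; 0 0 -0.1 0 0 0; 0 0 -0.15 0 0 0; 0 0 -0.15 0 0 0'
python3 - <<'E'
from cell import read_camera
import cv2
a=read_camera("wrist")["img"][100:300,190:457,::-1]
b=read_camera("side")["img"][160:260,200:333,::-1]
cv2.imwrite("pics/p1.png",cv2.vconcat([cv2.resize(a,(400,300),interpolation=2),cv2.resize(b,(400,300),interpolation=2)]))
E
```

```text
time_s: 4.6
ee_pos: [0.5011, 0.3142, 0.0506]
eef_rot: [0.649, 0.761, -0.001, -0.001]
force: [-8.8, -0.8, 8.4]
finger_gap: 0.006
grasp_force: 5.5
time_s: 5.0
ee_pos: [0.5011, 0.3143, 0.05]
eef_rot: [0.649, 0.761, -0.001, -0.001]
force: [-11.3, -2.8, 18.2]
finger_gap: 0.005
grasp_force: 10.9
```

View pics/p1.png

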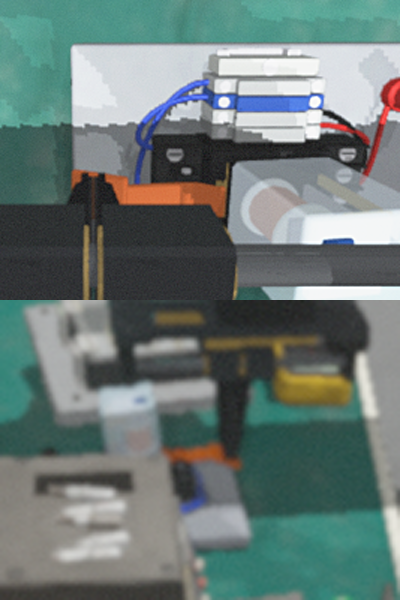

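```bash
python3 -m inch '0 0 -0.05 0 0 0; 0 0 -0.05 0 0 0; 0 0 0.3 0 0 0; 0 0 0.8 0 0 0; 0 0 1.4 0 0 0' && python3 -m inch '0 0 0.6 0 0 0; 0 0 2 0 0 0; 0 0 5 0 0 0; 0 0 9 0 0 0; 0 0 13 0 0 0' 0.35 && python3 -m inch '0 0 0 0 0 0; 0 0 0 0 0 0'
python3 - <<'E'
from h import *
from cell import read_camera,recognise,sensors
import cv2
c=read_camera("wrist")
cv2.imwrite("pics/p2.png",cv2.resize(c["img"][100:350,130:463,::-1],(800,600),interpolation=2))
for l in("ejector_pad","relay_top","relay"):print(l,recognise("wrist",l)[:2])
s=sensors.observe();print(s["ee_pos"],s["finger_gap"])
E
```

```text
time_s: 5.6
ee_pos: [0.5032, 0.3147, 0.0633]
eef_rot: [0.649, 0.761, 0.001, 0.0]
force: [0.8, 0.2, 1.2]
finger_gap: 0.004
grasp_force: 0.4
time_s: 6.1
ee_pos: [0.5025, 0.3143, 0.1947]
eef_rot: [0.649, 0.761, -0.0, -0.0]
force: [0.3, 0.4, -0.9]
finger_gap: 0.367
grasp_force: 0.0
time_s: 6.3
ee_pos: [0.5028, 0.3145, 0.1939]
eef_rot: [0.649, 0.761, 0.001, 0.0]
force: [-0.1, -0.7, -0.2]
finger_gap: 0.535
grasp_force: 0.0
ejector_pad [{'xyz': [0.5167, 0.317, 0.06], 'confidence': 0.93}]
relay_top [{'xyz': [0.5695, 0.3295, 0.0997], 'confidence': 0.94}]
relay [{'xyz': [0.5679, 0.3279, 0.1004], 'confidence': 0.89}]
[0.50227004 0.31426077 0.19145622] 0.6404719106164544
```

View pics/p2.png

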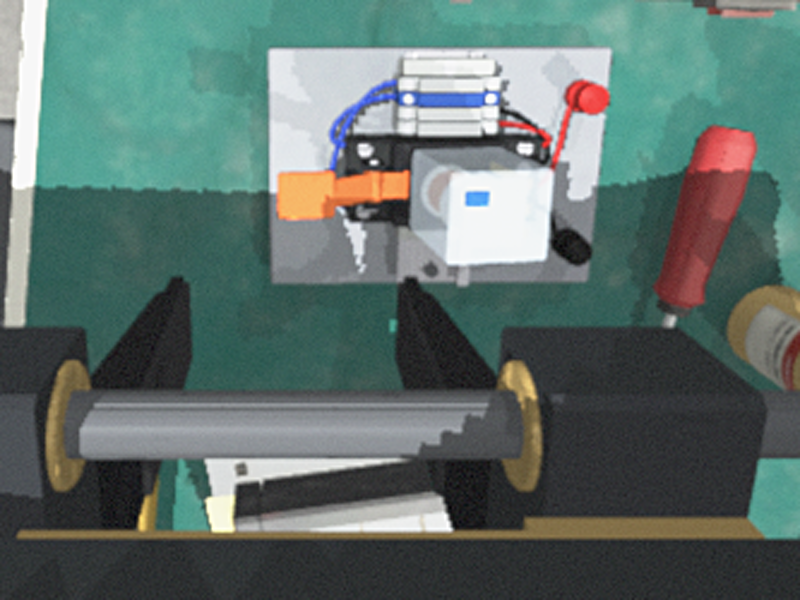

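```bash
python3 - <<'E'
from h import *
from cell import read_camera
c=read_camera("wrist")
f=lambda u,v,z:ray(c,(130+u*.41625,100+v*250/600),z)
o=np.array([.5705,.3256,0]);Rz=R.from_euler('z',-9,degrees=True)
for p in [(498,218,.103),(448,217,.106),(550,217,.099),(268,48,.016),(610,48,.016),(588,282,.016),(272,283,.016),(306,195,.067)]:print(p,Rz.apply(f(*p)-o).round(4))
E
```

```text
(498, 218, 0.103) [0.0051 0.0018 0.103 ]
(448, 217, 0.106) [-0.0138  0.003   0.106 ]
(550, 217, 0.099) [0.0254 0.0011 0.099 ]
(268, 48, 0.016) [-0.0811  0.0582  0.016 ]
(610, 48, 0.016) [0.0753 0.0584 0.016 ]
(588, 282, 0.016) [ 0.0774 -0.0555  0.016 ]
(272, 283, 0.016) [-0.0799 -0.0563  0.016 ]
(306, 195, 0.067) [-0.0642  0.0014  0.067 ]
```

```bash
python3 -m inch '3 0.5 -1 -0.6 4 0; 5.5 1 -3 -1.2 8 0; 8.1 1.45 -5 -1.6 9.9 0; 8.1 1.45 -5 -1.6 9.9 0; 8.1 1.45 -5 -1.6 9.9 0'
python3 - <<'E'
from h import *
from cell import read_camera,recognise,sensors
import cv2
s=sensors.observe();print(s["ee_pos"],s["finger_gap"])
c=read_camera("wrist");b=read_camera("side")
a=c["img"][100:300,190:457,::-1]
b=b["img"][130:230,200:333,::-1]
cv2.imwrite("pics/p3.png",cv2.vconcat([cv2.resize(a,(400,300),interpolation=2),cv2.resize(b,(400,300),interpolation=2)]))
E
```

```text
time_s: 7.05
ee_pos: [0.5834, 0.3287, 0.1409]
eef_rot: [0.647, 0.757, -0.068, -0.057]
force: [-0.5, -0.2, -0.6]
finger_gap: 0.647
grasp_force: 0.0
[0.58336125 0.32869802 0.14087569] 0.6470534924141929
```

View pics/p3.png

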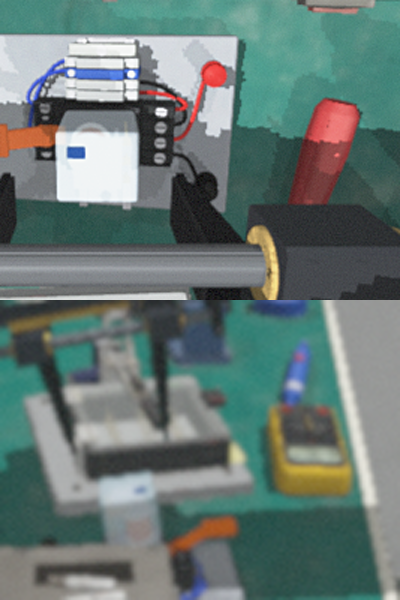

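```bash
python3 -m inch '-0.3 -0.05 -2 0 0 0; -0.65 -0.1 -4 0 0 0; -1 -0.15 -6 0 0 0; -1.2 -0.19 -7 0 0 0; -1.28 -0.2 -7.3 0 0 0' && python3 -m inch '0 0 0 0 0 0; 0 0 0 0 0 0' && python3 -m inch '0 0 0 0 0 0; 0 0 0 0 0 0; 0 0 0 0 0 0; 0 0 0 0 0 0; 0 0 0 0 0 0' 0.8
```

```text
time_s: 7.65
ee_pos: [0.5702, 0.3271, 0.0698]
eef_rot: [0.647, 0.758, -0.067, -0.057]
force: [-0.2, 0.8, -0.3]
finger_gap: 0.651
grasp_force: 0.0
time_s: 7.85
ee_pos: [0.5714, 0.3272, 0.0709]
eef_rot: [0.647, 0.758, -0.066, -0.056]
force: [0.1, 0.2, 0.5]
finger_gap: 0.652
grasp_force: 0.0
time_s: 8.35
ee_pos: [0.5722, 0.3273, 0.0705]
eef_rot: [0.647, 0.758, -0.065, -0.056]
force: [3.5, 1.5, 5.3]
finger_gap: 0.43
grasp_force: 29.6
```

```bash
python3 -m inch '-0.11 -0.02 0.08 0.37 -2.37 0; -0.22 -0.03 0.16 0.75 -4.74 0; -0.32 -0.05 0.24 1.12 -7.1 0; -0.43 -0.07 0.32 1.5 -9.5 0; -0.54 -0.08 0.39 1.87 -11.9 0' && python3 -m inch '0 0 0 0 0 0; 0 0 0 0 0 0'; python3 - <<'E'
from cell import sensors
s=sensors.observe();print(s["force"],s["moment"])
E
```

```text
time_s: 8.85
ee_pos: [0.5666, 0.3264, 0.0743]
eef_rot: [0.649, 0.76, 0.015, 0.013]
force: [4.6, 0.6, -1.7]
finger_gap: 0.429
grasp_force: 29.6
time_s: 9.05
ee_pos: [0.5665, 0.3265, 0.0743]
eef_rot: [0.649, 0.761, 0.014, 0.012]
force: [5.1, 0.5, 2.9]
finger_gap: 0.426
grasp_force: 29.7
[5.07501465 0.45978475 2.92846018] [-1.09385827e-03 -8.35762236e-01 -3.27610477e-04]
```

```bash
python3 -m inch '-0.11 -0.02 0.06 0.37 -2.37 0; -0.22 -0.03 0.12 0.75 -4.74 0; -0.32 -0.05 0.18 1.12 -7.1 0; -0.43 -0.07 0.24 1.5 -9.5 0; -0.54 -0.08 0.3 1.87 -11.9 0' && python3 -m inch '0 0 0 0 0 0; 0 0 0 0 0 0'; python3 - <<'E'
from cell import sensors,read_camera
import cv2
s=sensors.observe();print(s["force"],s["moment"])
b=read_camera("side")["img"][130:230,200:333,::-1]
a=read_camera("wrist")["img"][100:300,160:427,::-1]
cv2.imwrite("pics/p4.png",cv2.vconcat([cv2.resize(a,(400,300),interpolation=2),cv2.resize(b,(400,300),interpolation=2)]))
E
```

```text
time_s: 9.55
ee_pos: [0.5603, 0.3254, 0.0767]
eef_rot: [0.644, 0.755, 0.093, 0.08]
force: [3.2, 0.1, -1.5]
finger_gap: 0.425
grasp_force: 29.7
time_s: 9.75
ee_pos: [0.5604, 0.3254, 0.0767]
eef_rot: [0.644, 0.755, 0.092, 0.08]
force: [2.9, 0.8, 0.6]
finger_gap: 0.429
grasp_force: 29.7
[2.86597676 0.75315646 0.59160686] [ 0.00603006 -0.37393723 -0.03660227]
```

View pics/p4.png

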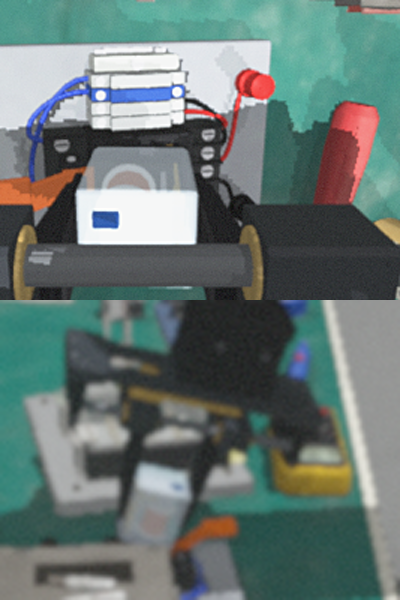

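```bash
python3 -m inch '0 0 0.08 0 0 0; 0.15 0.02 0.2 -0.5 3.16 0; 0.3 0.05 0.3 -1 6.3 0; 0.45 0.07 0.4 -1.5 9.5 0; 0.6 0.09 0.5 -2 12.6 0' && python3 -m inch '0.1 0.02 0.08 -0.5 3.16 0; 0.1 0.02 0.08 -0.5 3.16 0; 0.1 0.02 0.08 -0.5 3.16 0'; python3 - <<'E'
from cell import sensors
s=sensors.observe();print(s["force"],s["moment"])
E
```

```text
time_s: 10.35
ee_pos: [0.5658, 0.3262, 0.0815]
eef_rot: [0.649, 0.761, 0.007, 0.006]
force: [-0.3, 0.1, -1.8]
finger_gap: 0.426
grasp_force: 29.6
time_s: 10.65
ee_pos: [0.5666, 0.3262, 0.0817]
eef_rot: [0.649, 0.76, -0.013, -0.01]
force: [0.5, -0.4, -0.8]
finger_gap: 0.428
grasp_force: 29.6
[ 0.51907095 -0.39680208 -0.76009784] [-0.07572422  0.05425531 -0.02689474]
```

```bash
python3 -m inch '0 0 0.1 0 0 0; 0 0 0.2 0 0 0; 0 0 0.3 0 0 0; 0 0 0.4 0 0 0; 0 0 0.5 0.3 -1.9 0' && python3 -m inch '0 0 0 0 0 0'
```

```text
time_s: 11.15
ee_pos: [0.5675, 0.3265, 0.0875]
eef_rot: [0.649, 0.761, 0.0, 0.001]
force: [0.4, 0.5, -1.7]
finger_gap: 0.427
grasp_force: 29.6
time_s: 11.25
ee_pos: [0.5667, 0.3265, 0.0876]
eef_rot: [0.649, 0.761, 0.0, 0.001]
force: [-0.1, 0.2, -1.8]
finger_gap: 0.426
grasp_force: 29.6
```

```bash
python3 -m inch '0 0 0.4 0 0 0; 0 0 0.9 0 0 0; 0.1 0 1.4 0 0 0; 0.2 0 1.9 0 0 0; 0.2 0 2.2 0 0 0' && python3 -m inch '0 0 0 0 0 0; 0 0 0 0 0 0; 0 0 0 0 0 0'
python3 - <<'E'
from cell import sensors,read_camera,recognise
import cv2
b=read_camera("side")["img"][110:240,190:363,::-1]
for l in("relay","stand"):print(l,recognise("side",l)[:1])
a=read_camera("wrist")["img"][100:300,160:427,::-1]
for l in("relay_plug_tip","relay_top","ejector_pad"):print(l,recognise("wrist",l)[:1])
cv2.imwrite("pics/p5.png",cv2.vconcat([cv2.resize(a,(400,300),interpolation=2),cv2.resize(b,(400,300),interpolation=2)]))
E
```

```text
time_s: 11.75
ee_pos: [0.5695, 0.3265, 0.1101]
eef_rot: [0.649, 0.761, 0.0, 0.001]
force: [-0.0, -0.3, -0.5]
finger_gap: 0.426
grasp_force: 29.6
time_s: 12.05
ee_pos: [0.569, 0.3264, 0.1091]
eef_rot: [0.649, 0.761, -0.0, 0.001]
force: [-0.0, -0.2, -1.4]
finger_gap: 0.426
grasp_force: 29.6
relay [{'xyz': [0.5688, 0.3422, 0.1208], 'confidence': 0.77}]
stand [{'xyz': [0.5152, 0.3277, 0.0144], 'confidence': 0.82}]
relay_plug_tip [{'xyz': [0.5698, 0.3397, 0.1459], 'confidence': 0.76}]
relay_top [{'xyz': [0.5718, 0.3402, 0.1394], 'confidence': 0.58}]
ejector_pad [{'xyz': [0.5141, 0.3192, 0.0593], 'confidence': 0.66}]
```

View pics/p5.png

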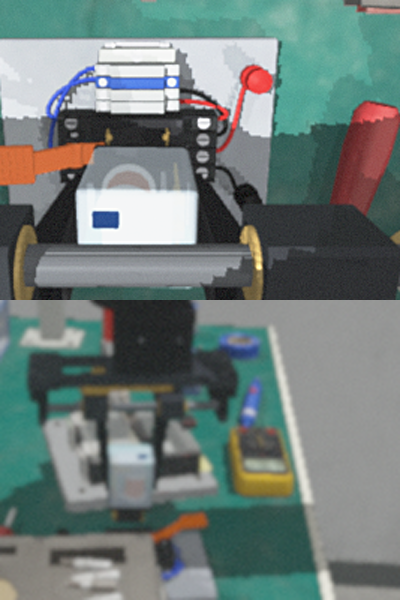

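```bash
python3 -c "
from cell import robot
print(robot.sign_off())"
```

```text
the job is handed in; nothing more can be done
None
```

I pressed the ejector lever to its stop and released it, rocked the relay free of both contacts, and handed the job in with it held upright about 25 mm above its socket. The force and moment readings show it hanging free, the stand looks undisturbed in the last pictures, and nothing I did went near the multimeter, screwdriver or terminal block.

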